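# Put the setting ring back in its latched spring-lid case

## Robot

A 7-joint arm with a two-finger parallel gripper is mounted at the origin on a cart in front of the work surface, level with it; the furniture and walls round the work are solid. World frame = base frame: x ahead of the robot, y to its left, z up, the work surface at z = 0. Lengths are in m, angles in rad, forces in N, time in s.
With the tool pointing down it reaches from about 0.35 to 0.9 m from the base axis. Payload 19.9 kg.
Tool frame: the origin (TCP) lies between the finger pads; the fingertips stand 19 mm ahead of it and the grasp point (between the pads) is the TCP; z points along the fingers, y is the line along which they close (so a half turn about z gives the same grasp; the last joint's range is limited). The gripper opens to 94 mm and grips with 3 to 60 N. Pads are 16 mm wide; open, the fingers measure 119 mm over their backs; the gripper's body (75 mm by 177 mm) begins 78 mm behind the grasp point.
Start: joints at [1.181, 0.417, -0.01, 1.614, 0.005, 1.111, -0.053], TCP at [0.213, -0.588, 0.224] pointing down, gripper open.
Joint ranges: [-2.81, 2.81], [-0.39, 2.02], [-1.27, 1.25], [0.06, 2.57], [-1.19, 4.33], [0.19, 2], [-2.82, 2.82]. Speed limits (rad/s): [1.89, 1.89, 2.39, 2.39, 3.01, 3.01, 3.01].

## Interface

Orientations are given as a unit quaternion [x, y, z, w].
In Python, from bench import r, optics gives the robot as it stands.
- The arm moves only by the tool jog_arm, never from a script. Its argument "increments" is a list of rows, each a list of 7 numbers: the shift along the tool's x, y, z in mm, then the turn, a rotation vector about the tool's x, y, z in degrees, then the opening, from 0 (shut) to 1 (fully open). A call has exactly 8 rows; each row is the pose to reach, as a shift and turn from the pose commanded when the call began, along the tool's axes at that moment; what a row does not reach only later rows make up. A row lasts 1/10 s, in which the tool goes at most 50 mm and 8.59 degrees, less where a joint would pass 70% of its speed; a pose out of reach is approached as far as the arm can. A call with a gripper value outside its range is refused whole. The fingers move at their own pace and stop on an object; the grip force is fixed at half the most. Time passes only in rows, so rows that repeat a pose let the fingers close, or fill a call up. It gives the time, the measured TCP pose, the force, the opening and the grip force at its end, in the units of the state.
- r.observe(): the state, without advancing time (a new reading comes with each control period).
- optics.read_camera(name): name is "scene" or "top"; returns a dict with "pixels" (400x640x3 uint8, red, green, blue), "depth" (400x640 float32, m along the optical axis (not along the pixel's ray), 0 where there is no reading), "camera_matrix" (3x3 intrinsics, pixels), "camera_from_world" (4x4, takes a point from world to camera coordinates). Camera axes: x right, y down, z forward; pixel columns grow to the right and rows downward; lengths in m; the calibration is good to about 2 mm. A picture is of the moment at which its call begins.
- r.hand_in(): hands the job in; it is judged then, once.
The state is a dict: "time_s": time; "q": joint angles; "joint_vel": joint speeds; "joint_torque": joint torques, N m; "ee_pos": TCP position; "tcp_rot": TCP orientation; "ft_force": force on the tool from outside, world axes, zero at the start; "ft_torque": the same for the moment, N m; "grip_width": finger opening in m; "grasp_force": force on a finger pad.
Only numpy, scipy, OpenCV 4.12 (cv2) and the standard library are available. Lean on these libraries where they do the work, as an engineer would, in place of code of your own. Each camera call takes 0.05 s, during which the arm holds its last target. There are 200 camera calls.

## Task

Put the grey steel setting ring back in its case: press the orange thumb latch so that the sprung lid pops fully open, feel the ring upright down over the post inside (the post is clamped by hand and never stands exactly at its nominal place) and let go of it sitting flat on the blue padding, then swing the lid down and press its front until the latch snaps and holds it shut. Work gently: do not force the latch, the ring or the lid, and leave the brass bush and the flat grey bush where they are.

Things in the scene. Friction and masses are not known exactly. Their poses are not given: they have to be found in the camera images.
- steel_ring: the setting ring: plain bright grey steel ring, outside diameter 33 mm, 20 mm high, with a 13 mm through bore, 90 g, standing flat on the granite. Origin: centre of its lower face, z axis along the bore, upward. It is the thickest-walled of the three small round parts.
- bush_1: bystander: brass-coloured bush, outside diameter 26 mm, 25 mm high, 16 mm bore, standing loose on the granite. Origin: centre of its underside. Leave it alone.
- bush_2: bystander: flat grey bush, outside diameter 36 mm, only 12 mm high, 18 mm bore, lying loose on the granite. Origin: centre of its underside. Leave it alone.
- ring_case: the case: grey plastic box held fast to the granite by its suction feet; 72 mm deep (x), 112 mm wide (y), 40 mm high when shut. Origin: centre of its underside; x axis toward the hinge side (the latch side, -x, faces the robot), z up. Base 26 mm high with 4 mm walls; blue padding tray inside, 54 by 84 mm, its top 10 mm above the underside. The open lid clears everything in front of the hinge.
- nest (a point): nominal seat of the ring: middle place of the steel post's foot on the padding, at (-6, 0, 10) mm in the case's frame. Post 10.6 mm thick, 12 mm high, flat on top with its edge just broken. The padding tray with the post is clamped by hand: the post stands firm but up to 4 mm off this point in the case's x and up to 9 mm off in its y, so feel for it. Fully down, the ring's origin is at this height.
- lid_hinge (a point): middle of the hinge axis at the back of the case: at (35, 0, 26) mm in the case's frame. The axis runs along the case's y. Fully open, the lid stands a little past upright: its top is then 93 mm above the granite and its outside face reaches 27 mm behind the axis.
- lid_press (a point): where to press the lid shut: on its outside (top) face, at mid-width, 61 mm from the hinge axis, 10 mm from its front edge. Moves with the lid; shut it lies at (-26, 0, 40) mm in the case's frame. The outside face is 14 mm from the hinge axis (above it when shut), reaches 71 mm along from the axis and is 112 mm wide.
- thumb_pad (a point): middle of the ribbed thumb tab of the orange latch, on its top face, at (-62, 0, 13.6) mm in the case's frame at rest. The tab is 22 mm wide, sticks out 36 mm from the front wall and slopes up outward by 0.2 rad. Pressed straight down it starts at about 2.5 N, lets the lid go after about 4 mm at 4 to 5 N, hard stop at 8 mm. The latch's upright part stays within 17 mm of the front wall.
- latch (a joint): angle of the orange latch rocker, rad: 0 at rest with its hook over the lid's bar (reads down to -0.02), grows as the tab is pressed, lets go at about 0.18, hard stop at 0.34. Springs back by itself.
- case_lid (a joint): lid angle, rad: 0 shut and latched, 1.75 fully open. Once let go it springs open in about 1 s and stays open by the spring. To shut it, push it over from behind or above (under 2 N at the front edge); below 0.14 it must push the latch hook aside: the force at lid_press rises to 9 to 12 N at about 0.07, then the hook snaps over and the force falls to 2 N; it holds once the lid is down to 0. Hard stop at -0.015.
Not all that is in view belongs to the job. What is shaped like the steel_ring but pink or purple is not meant.

How it is judged:
By the outcome, as a careful person would: the job done as asked, in the order asked, and still so for the second after the job is handed in, with the robot touching nothing.
It also fails if it takes over 72 s, if anything falls off the work surface, if the arm or the gripper's body presses on something with over 40 N, if the wrist force passes 120 N, or if a joint passes its speed limit or range.

## Working session

There is one attempt and no reset: what is moved stays moved. The work goes in short steps, Python scripts to look and compute and a tool call to move; the robot and the scene stay as the last step left them, time stands still between calls to the robot, and variables do not carry over. Pictures are saved under pics/ and viewed, at most 10 in all, crops included, and the job is handed in when it is done.

Besides the shell and the picture viewer there is one more tool, called after ">>>" by a JSON object that holds its "method" and its "body", one argument or row to a line. jog_arm: Moves the arm, as the interface text tells. Its arguments: {"type":"object","properties":{"increments":{"type":"array","items":{"type":"array","items":{"type":"number"}}}},"required":["increments"]}

```bash
mkdir -p pics
cat > h.py <<'E'
import numpy as np, cv2
from bench import r, optics
def cam(n):
    return optics.read_camera(n)
def save(c,f,box=None,s=1):
    im=c["pixels"][:,:,::-1]
    if box: x0,y0,x1,y1=box; im=im[y0:y1,x0:x1]
    im=cv2.resize(im,None,fx=s,fy=s,interpolation=cv2.INTER_CUBIC); cv2.imwrite("pics/"+f,im)
def w(c,u,v,z=None):
    """pixel->world; z given: intersect with plane z, else depth"""
    K=c["camera_matrix"];T=np.linalg.inv(c["camera_from_world"])
    d=np.linalg.inv(K)@[u,v,1.]
    if z is None: p=d*c["depth"][int(round(v)),int(round(u))]; return T[:3,:3]@p+T[:3,3]
    D=T[:3,:3]@d;o=T[:3,3]; return o+D*(z-o[2])/D[2]
def cloud(c):
    K=c["camera_matrix"];T=np.linalg.inv(c["camera_from_world"])
    v,u=np.mgrid[:400,:640]; p=np.stack([u,v,np.ones_like(u)],-1)@np.linalg.inv(K).T*c["depth"][...,None]
    return p@T[:3,:3].T+T[:3,3]
def st():
    s=r.observe(); print({k:np.round(s[k],4).tolist() for k in ("time_s","q","ee_pos","tcp_rot","ft_force","grip_width","grasp_force")})
E
python3 - <<'E'
from h import *
st()
for n in("top","scene"):
    c=cam(n); save(c,n+"1.png"); np.savez("/tmp/"+n+"1.npz",**c)
    T=np.linalg.inv(c["camera_from_world"]);print(n,T.round(3).tolist())
E
```

```text
{'time_s': 0.0, 'q': [1.1815, 0.418, -0.0103, 1.6142, 0.0047, 1.1107, -0.053], 'ee_pos': [0.2129, -0.5872, 0.2238], 'tcp_rot': [0.9849, 0.1731, -0.0001, -0.0006], 'ft_force': [-0.5857, 0.25, 0.32], 'grip_width': 0.0938, 'grasp_force': 0.0}
top [[-0.004, -0.995, 0.095, 0.396], [-1.0, 0.003, -0.007, 0.035], [0.007, -0.095, -0.995, 1.175], [0.0, 0.0, 0.0, 1.0]]
scene [[0.609, -0.537, 0.583, -0.001], [-0.793, -0.43, 0.432, -0.343], [0.019, -0.725, -0.688, 0.658], [0.0, 0.0, 0.0, 1.0]]
```

View pics/top1.png

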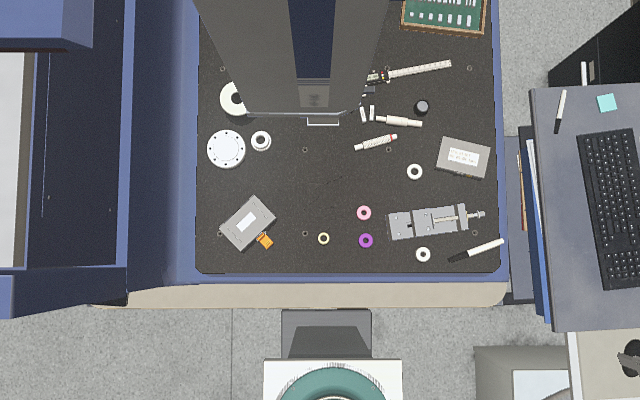

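View pics/scene1.png

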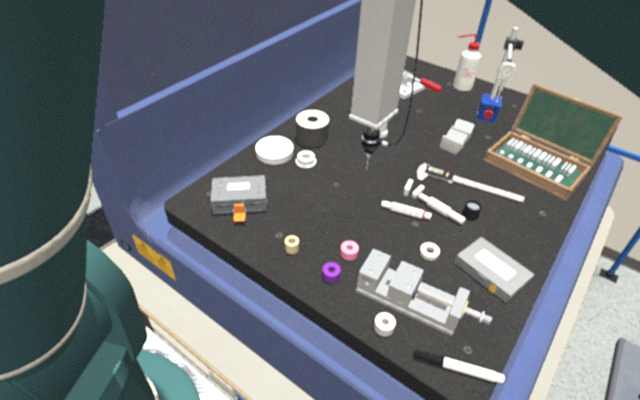

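Top view: the case is at (247,222) with its orange tab at (265,241). Brass bush (323,238), pink ring (364,213), purple ring (366,240). The grey ring candidates are (414,171), (423,254) and the flanged part at (261,140). The next step is to measure their heights and bores.

Run:
```python
from h import *
c=dict(np.load("/tmp/top1.npz")); s=dict(np.load("/tmp/scene1.npz"))
print(c["camera_matrix"][0,0])
P=cloud(c);Q=cloud(s)
for n,(u,v) in dict(a=(414,171),b=(423,254),f=(261,140),brass=(323,238),case=(247,222),tab=(265,241)).items():
    p=w(c,u,v,0.015)
    for nm,X in(("top",P),("scene",Q)):
        m=(np.hypot(*(X[...,:2]-p[:2]).transpose(2,0,1))<.03)&(X[...,2]>.006)&(X[...,2]<.08)
        z=X[m]
        top=z[z[:,2]>np.percentile(z[:,2],90)-.004] if len(z) else z
        if len(z): print(n,nm,p.round(3),len(z),"zmax",np.percentile(z[:,2],[50,90,98]).round(4),"ctr",((top.min(0)+top.max(0))/2).round(4),"ext",np.ptp(top,axis=0).round(4))
a=c["pixels"]
def crop(im,u,v,h=24,k=290): return cv2.resize(im[v-h:v+h,u-h:u+h,::-1],(k,k),interpolation=cv2.INTER_CUBIC)
t=np.hstack([crop(c["pixels"],414,171,17,260),crop(c["pixels"],423,254,17,260),crop(c["pixels"],255,228,32,260)])
u=np.hstack([crop(s["pixels"],430,251,22,260),crop(s["pixels"],385,324,22,260),crop(s["pixels"],239,200,34,260)])
cv2.imwrite("pics/crop1.png",np.vstack([t,u]))
```

```text
499.3431293346692
a top [ 0.586 -0.196  0.015] 152 zmax [0.0133 0.0163 0.0179] ctr [ 0.5865 -0.1957  0.0158] ext [0.0333 0.0335 0.0068]
a scene [ 0.586 -0.196  0.015] 214 zmax [0.0117 0.0138 0.0144] ctr [ 0.5857 -0.1966  0.0124] ext [0.0353 0.0351 0.0051]
b top [ 0.392 -0.212  0.015] 168 zmax [0.0208 0.0237 0.0252] ctr [ 0.3931 -0.2099  0.0229] ext [0.0298 0.0308 0.0061]
b scene [ 0.392 -0.212  0.015] 359 zmax [0.0198 0.0215 0.0225] ctr [ 0.3913 -0.2109  0.0204] ext [0.0328 0.0321 0.0055]
f top [0.661 0.164 0.015] 213 zmax [0.0178 0.0214 0.023 ] ctr [0.6626 0.166  0.0207] ext [0.039  0.0378 0.0065]
f scene [0.661 0.164 0.015] 195 zmax [0.0167 0.0196 0.021 ] ctr [0.6624 0.166  0.0189] ext [0.0415 0.0408 0.0062]
brass top [0.43  0.019 0.015] 74 zmax [0.0254 0.0282 0.0296] ctr [0.4305 0.0191 0.027 ] ext [0.0252 0.023  0.0057]
brass scene [0.43  0.019 0.015] 196 zmax [0.0207 0.026  0.0272] ctr [0.4287 0.0186 0.0249] ext [0.0269 0.0261 0.0053]
case top [0.467 0.195 0.015] 548 zmax [0.0412 0.044  0.0457] ctr [0.468  0.1949 0.0438] ext [0.0588 0.0572 0.0076]
case scene [0.467 0.195 0.015] 418 zmax [0.0407 0.0421 0.0431] ctr [0.4675 0.1953 0.0416] ext [0.0583 0.0586 0.0068]
tab top [0.423 0.153 0.015] 248 zmax [0.0172 0.0416 0.0435] ctr [0.4386 0.1676 0.0412] ext [0.0272 0.0296 0.0065]
tab scene [0.423 0.153 0.015] 426 zmax [0.0235 0.0397 0.0421] ctr [0.4368 0.1676 0.0397] ext [0.0322 0.0311 0.007 ]
```

View pics/crop1.png

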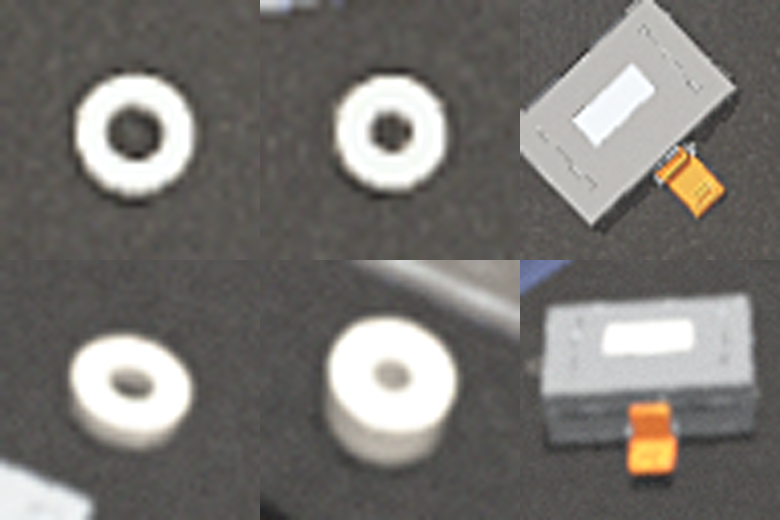

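The middle column (top view 423,254) is the steel ring: about 20 mm high, 33 mm across, small bore. The left one (414,171) is the flat bush (12 mm high, wider bore). The right column is the shut case with its orange tab. Next I fit the case pose.

Run:
```python
from h import *
for n in("top","scene"):
    c=dict(np.load(f"/tmp/{n}1.npz"));X=cloud(c)
    m=(np.hypot(X[...,0]-.467,X[...,1]-.195)<.08)&(X[...,2]>.034)&(X[...,2]<.05)
    z=X[m]; R=cv2.minAreaRect((z[:,:2]*1000).astype(np.float32)); print(n,R,np.median(z[:,2]))
    # robust: percentile extents
    for a in np.arange(30,62,.0) if 0 else []: pass
    # orange tab
    hsv=cv2.cvtColor(c["pixels"],cv2.COLOR_RGB2HSV); o=(hsv[...,0]>8)&(hsv[...,0]<24)&(hsv[...,1]>150)&(hsv[...,2]>120)&(np.hypot(X[...,0]-.43,X[...,1]-.16)<.05)
    t=X[o&(X[...,2]<.024)]; print("tab",len(t),t.mean(0).round(4),cv2.minAreaRect((t[:,:2]*1000).astype(np.float32)))
```

```text
top ((465.0126037597656, 192.86163330078125), (76.83969116210938, 111.743408203125), 44.946495056152344) 0.04112963292535643
tab 115 [0.4229 0.1524 0.014 ] ((424.0909118652344, 153.43600463867188), (31.377347946166992, 21.9296875), 45.37428665161133)
scene ((463.5523376464844, 191.10755920410156), (74.48934936523438, 111.87625885009766), 44.317012786865234) 0.040433968623295624
tab 145 [0.4251 0.1543 0.0134] ((423.06561279296875, 151.6797637939453), (31.617027282714844, 26.026378631591797), 51.287933349609375)
```

```bash
cat >> h.py <<'E'
def go(x,y,z,psi=None):
    """tool shift mm and turn deg (about tool z) to tool-down pose with tool x at world angle psi deg (mm inputs)"""
    from scipy.spatial.transform import Rotation as Ro
    s=r.observe(); R=Ro.from_quat(s["tcp_rot"]); M=R.as_matrix()
    d=M.T@(np.array([x,y,z])-np.array(s["ee_pos"])*1000)
    rv=np.zeros(3)
    if psi is not None:
        a=np.radians(psi); T=np.array([[np.cos(a),np.sin(a),0],[np.sin(a),-np.cos(a),0],[0,0,-1]])
        rv=Ro.from_matrix(M.T@T).as_rotvec(degrees=True)
    print("delta",d.round(1),"turn",rv.round(2))
E
python3 - <<'E'
from h import *
from scipy.optimize import minimize
for n in("top","scene"):
    c=dict(np.load(f"/tmp/{n}1.npz"));X=cloud(c)
    hsv=cv2.cvtColor(c["pixels"],cv2.COLOR_RGB2HSV); o=cv2.dilate(((hsv[...,1]>90)*255).astype(np.uint8),np.ones((3,3)))>0
    m=(np.hypot(X[...,0]-.467,X[...,1]-.195)<.08)&(X[...,2]>.034)&(X[...,2]<.05)&~o
    z=X[m][:,:2]*1000
    for a in (43.5,44.5,45.5):
        t=np.radians(a);e=np.array([[np.cos(t),np.sin(t)],[-np.sin(t),np.cos(t)]])
        q=z@e.T; lo,hi=np.percentile(q,[.7,99.3],axis=0); print(n,a,(hi-lo).round(1),(e.T@((lo+hi)/2)).round(1))
    print(cv2.minAreaRect(z.astype(np.float32)))
go(420,150,60,44.5)
go(320,-230,220,44.5)
E
```

```text
top 43.5 [ 71.4 110.4] [464.8 191.8]
top 44.5 [ 71.9 110.4] [464.8 191.7]
top 45.5 [ 73.  110.2] [464.8 191.6]
((465.7921142578125, 193.047607421875), (76.01956939697266, 111.76892852783203), 44.176551818847656)
scene 43.5 [ 72.9 110. ] [463.7 190.8]
scene 44.5 [ 73.  110.1] [463.6 190.8]
scene 45.5 [ 73.9 110.3] [463.5 190.9]
((463.5523376464844, 191.10755920410156), (74.48934936523438, 111.87625885009766), 44.317012786865234)
delta [ 446.  -622.4  164.5] turn [-6.000e-02 -1.000e-02 -2.457e+01]
delta [ 222.4 -299.4    4.2] turn [-6.000e-02 -1.000e-02 -2.457e+01]
```

>>> {"method": "jog_arm", "body": {
  "increments": [
    [15, -20, 0, 0, 0, -3, 0],
    [45, -60, 0, 0, 0, -7, 0],
    [75, -100, 0, 0, 0, -11, 0],
    [105, -140, 0, 0, 0, -15, 0],
    [135, -180, 0, 0, 0, -19, 0],
    [165, -220, 0, 0, 0, -22, 0],
    [195, -260, 0, 0, 0, -24.6, 0],
    [222, -300, 0, 0, 0, -24.6, 0]
  ]
}}

```text
time_s: 0.9
ee_pos: [0.3196, -0.2278, 0.2244]
tcp_rot: [0.925, 0.38, -0.0, 0.0]
ft_force: [0.4, 0.5, 0.7]
grip_width: 0.0335
grasp_force: 0.0
```

Run:
```python
from h import *
st(); go(419.8,148.1,120,44.2)
```

```text
{'time_s': 0.9, 'q': [0.8545, -0.0017, -0.3119, 2.1382, -0.0003, 1.005, -0.2488], 'ee_pos': [0.3196, -0.2278, 0.2244], 'tcp_rot': [0.9251, 0.3798, -0.0001, 0.0001], 'ft_force': [0.3745, 0.5464, 0.6939], 'grip_width': 0.0335, 'grasp_force': 0.0}
delta [ 335.5 -197.1  104.3] turn [0.   0.02 0.44]
```

>>> {"method": "jog_arm", "body": {
  "increments": [
    [35, -20, 0, 0, 0, 0, 0],
    [75, -44, 0, 0, 0, 0, 0],
    [118, -69, 0, 0, 0, 0, 0],
    [161, -94, 5, 0, 0, 0, 0],
    [204, -119, 20, 0, 0, 0, 0],
    [246, -144, 35, 0, 0, 0, 0],
    [288, -169, 50, 0, 0, 0.4, 0],
    [320, -188, 70, 0, 0, 0.4, 0]
  ]
}}

```text
time_s: 1.7
ee_pos: [0.4163, 0.131, 0.1544]
tcp_rot: [0.927, 0.376, 0.001, -0.0]
ft_force: [1.8, -1.8, 0.4]
grip_width: 0.0005
grasp_force: 0.0
```

Run:
```python
from h import *
st(); go(419.8,148.1,44,44.2)
```

```text
{'time_s': 1.7, 'q': [0.3107, 0.2412, -0.7617, 2.1121, 0.2187, 0.8634, -1.3803], 'ee_pos': [0.4163, 0.131, 0.1544], 'tcp_rot': [0.9268, 0.3756, 0.0009, -0.0], 'ft_force': [1.7826, -1.7965, 0.3849], 'grip_width': 0.0005, 'grasp_force': 0.0}
delta [ 14.2  -9.9 110.4] turn [ 0.04 -0.1  -0.08]
```

>>> {"method": "jog_arm", "body": {
  "increments": [
    [7, -5, 15, 0, 0, 0, 0],
    [14, -9, 35, 0, 0, 0, 0],
    [14, -10, 55, 0, 0, 0, 0],
    [14, -10, 75, 0, 0, 0, 0],
    [14, -10, 92, 0, 0, 0, 0],
    [14, -10, 104, 0, 0, 0, 0],
    [14, -10, 110, 0, 0, 0, 0],
    [14, -10, 110, 0, 0, 0, 0]
  ]
}}

```text
time_s: 2.5
ee_pos: [0.4186, 0.1455, 0.0441]
tcp_rot: [0.927, 0.376, -0.0, -0.0]
ft_force: [0.1, -0.0, -0.1]
grip_width: 0.0006
grasp_force: 0.0
```

Run:
```python
from h import *
st(); go(419.8,148.1,32.5,44.2)
c=cam("top");a=c["pixels"][190:270,205:305,::-1]
d=cam("scene");b=d["pixels"][160:240,190:290,::-1]
cv2.imwrite("pics/press.png",np.hstack([cv2.resize(x,(400,320),interpolation=2) for x in(a,b)]))
```

```text
{'time_s': 2.5, 'q': [0.1419, 0.4605, -0.6363, 2.1684, 0.4543, 0.6449, -1.6156], 'ee_pos': [0.4186, 0.1455, 0.0441], 'tcp_rot': [0.9268, 0.3757, -0.0004, -0.0001], 'ft_force': [0.1034, -0.0369, -0.0614], 'grip_width': 0.0006, 'grasp_force': 0.0}
delta [ 2.7 -1.  11.6] turn [-0.03  0.04 -0.07]
```

View pics/press.png

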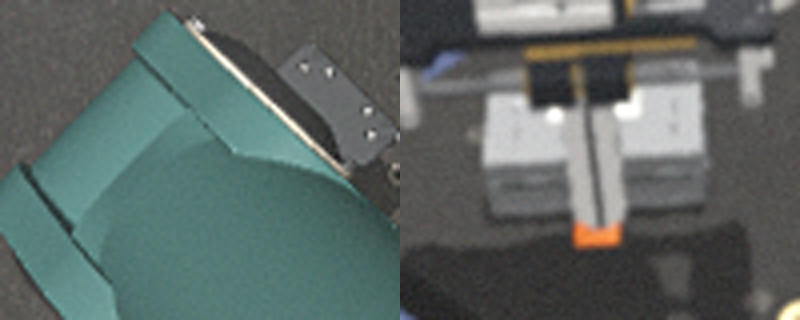

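The scene crop shows the fingertip over the orange tab at (598,230), centred on it. Now I press.

>>> {"method": "jog_arm", "body": {
  "increments": [
    [2, -1, 4, 0, 0, 0, 0],
    [2, -1, 8, 0, 0, 0, 0],
    [2, -1, 10, 0, 0, 0, 0],
    [2, -1, 12, 0, 0, 0, 0],
    [2, -1, 13, 0, 0, 0, 0],
    [2, -1, 14, 0, 0, 0, 0],
    [2, -1, 15, 0, 0, 0, 0],
    [2, -1, 16, 0, 0, 0, 0]
  ]
}}

```text
time_s: 3.4
ee_pos: [0.4195, 0.1475, 0.0284]
tcp_rot: [0.927, 0.376, -0.0, 0.0]
ft_force: [-1.7, -1.9, 2.8]
grip_width: 0.0003
grasp_force: 1.5
```

Run:
```python
from h import *
st(); X=cloud(cam("scene")); m=(np.hypot(X[...,0]-.49,X[...,1]-.217)<.06)&(X[...,2]<.11);print(np.percentile(X[m][:,2],[50,90,99]))
```

```text
{'time_s': 3.4, 'q': [0.1137, 0.4919, -0.6096, 2.1711, 0.4886, 0.614, -1.6487], 'ee_pos': [0.4195, 0.1475, 0.0284], 'tcp_rot': [0.9268, 0.3756, -0.0001, 0.0], 'ft_force': [-1.6774, -1.9016, 2.8271], 'grip_width': 0.0003, 'grasp_force': 1.5278}
[0.04098502 0.04213369 0.04337829]
```

Contact is about 2.8 N and the lid is still shut, so I go on down gently.

>>> {"method": "jog_arm", "body": {
  "increments": [
    [0, 0, 0.7, 0, 0, 0, 0],
    [0, 0, 1.4, 0, 0, 0, 0],
    [0, 0, 2, 0, 0, 0, 0],
    [0, 0, 2.6, 0, 0, 0, 0],
    [0, 0, 3.2, 0, 0, 0, 0],
    [0, 0, 3.6, 0, 0, 0, 0],
    [0, 0, 4, 0, 0, 0, 0],
    [0, 0, 4, 0, 0, 0, 0]
  ]
}}

```text
time_s: 4.25
ee_pos: [0.4199, 0.1478, 0.025]
tcp_rot: [0.927, 0.376, 0.0, 0.0]
ft_force: [-5.9, -3.6, 23.4]
grip_width: 0.0003
grasp_force: 11.8
```

Run:
```python
from h import *
st(); X=cloud(cam("scene")); m=(np.hypot(X[...,0]-.49,X[...,1]-.217)<.06)&(X[...,2]<.11);print(np.percentile(X[m][:,2],[50,90,99]))
```

```text
{'time_s': 4.25, 'q': [0.1076, 0.4984, -0.6034, 2.1718, 0.4966, 0.6067, -1.6558], 'ee_pos': [0.4199, 0.1478, 0.025], 'tcp_rot': [0.9267, 0.3757, 0.0003, 0.0002], 'ft_force': [-5.9368, -3.5996, 23.4052], 'grip_width': 0.0003, 'grasp_force': 11.791}
[0.01148893 0.09612173 0.09927986]
```

The lid sprang open (points at about 0.096 m). I back off straight up and head for the ring, turning as I go.

>>> {"method": "jog_arm", "body": {
  "increments": [
    [0, 0, -5, 0, 0, 0, 0],
    [0, 0, -20, 0, 0, 0, 0],
    [0, 0, -45, 0, 0, 0, 0],
    [0, 0, -75, 0, 0, 0, 0],
    [-5, 10, -110, 0, 0, 0, 0],
    [-20, 30, -145, 0, 0, 0, 0],
    [-45, 60, -165, 0, 0, 5, 0.6],
    [-75, 95, -165, 0, 0, 10, 0.6]
  ]
}}

```text
time_s: 5.1
ee_pos: [0.4334, 0.0268, 0.1922]
tcp_rot: [0.956, 0.293, 0.002, 0.001]
ft_force: [2.1, -0.5, -0.7]
grip_width: 0.013
grasp_force: 0.0
```

Run:
```python
from h import *
st(); go(392,-210.5,120,10)
```

```text
{'time_s': 5.1, 'q': [0.5238, 0.1574, -0.7073, 2.0831, 0.1281, 0.9372, -1.2294], 'ee_pos': [0.4334, 0.0268, 0.1922], 'tcp_rot': [0.9562, 0.2928, 0.0025, 0.0009], 'ft_force': [2.1378, -0.4757, -0.7043], 'grip_width': 0.013, 'grasp_force': 0.0}
delta [-167.5  173.2   72. ] turn [ 0.12 -0.28 24.05]
```

>>> {"method": "jog_arm", "body": {
  "increments": [
    [-25, 26, 0, 0, 0, 4, 0.6],
    [-52, 54, 5, 0, 0, 8, 0.6],
    [-80, 83, 15, 0, 0, 12, 0.6],
    [-107, 111, 28, 0, 0, 16, 0.6],
    [-132, 137, 42, 0, 0, 20, 0.6],
    [-152, 157, 55, 0, 0, 24, 0.6],
    [-163, 169, 65, 0.1, -0.3, 24, 0.6],
    [-167, 173, 72, 0.1, -0.3, 24, 0.6]
  ]
}}

```text
time_s: 5.9
ee_pos: [0.3907, -0.2105, 0.1168]
tcp_rot: [0.996, 0.089, -0.003, -0.0]
ft_force: [0.3, -0.1, -0.6]
grip_width: 0.0561
grasp_force: 0.0
```

Run:
```python
from h import *
st(); go(392,-210.5,24,10)
c=cam("top");np.savez("/tmp/top2.npz",**c)
d=cam("scene");np.savez("/tmp/scene2.npz",**d)
f=lambda im,b:cv2.resize(im["pixels"][b[1]:b[3],b[0]:b[2],::-1],(390,290),interpolation=2)
cv2.imwrite("pics/p2.png",np.vstack([np.hstack([f(c,(205,185,305,259)),f(d,(190,150,290,224))]),np.hstack([f(c,(370,210,470,284)),f(d,(320,260,450,356))])]))
X=cloud(d)
b=np.array([465,192]);t=np.radians(44.2);e=np.array([[np.cos(t),np.sin(t)],[-np.sin(t),np.cos(t)]])
for nm,X in(("top",cloud(c)),("scene",X)):
    q=X.copy(); q[...,:2]=(X[...,:2]*1000-b)@e.T; q[...,2]*=1000
    m=(abs(q[...,0])<26)&(abs(q[...,1])<40)&(q[...,2]>14)&(q[...,2]<30); z=q[m];print(nm,m.sum(),z.mean(0).round(1),((z.min(0)+z.max(0))/2).round(1),np.ptp(z,axis=0).round(1)); vv,uu=np.nonzero(m);print(uu.mean(),vv.mean())
```

```text
{'time_s': 5.9, 'q': [0.8154, 0.2784, -0.4426, 2.1292, 0.1727, 0.7725, -1.1302], 'ee_pos': [0.3907, -0.2105, 0.1168], 'tcp_rot': [0.9961, 0.0887, -0.0029, -0.0002], 'ft_force': [0.3066, -0.0891, -0.5542], 'grip_width': 0.0561, 'grasp_force': 0.0}
delta [ 1.8  0.3 92.8] turn [-0.06  0.33  0.18]
top 90 [-0.2 -3.6 16.4] [-0.6 -1.9 19.7] [50.4 73.9 11.3]
249.5 222.0222222222222
scene 27 [-9.  -4.  19.5] [-8.2 -4.1 19.7] [12.2  8.7 10.8]
240.96296296296296 197.5185185185185
```

View pics/p2.png

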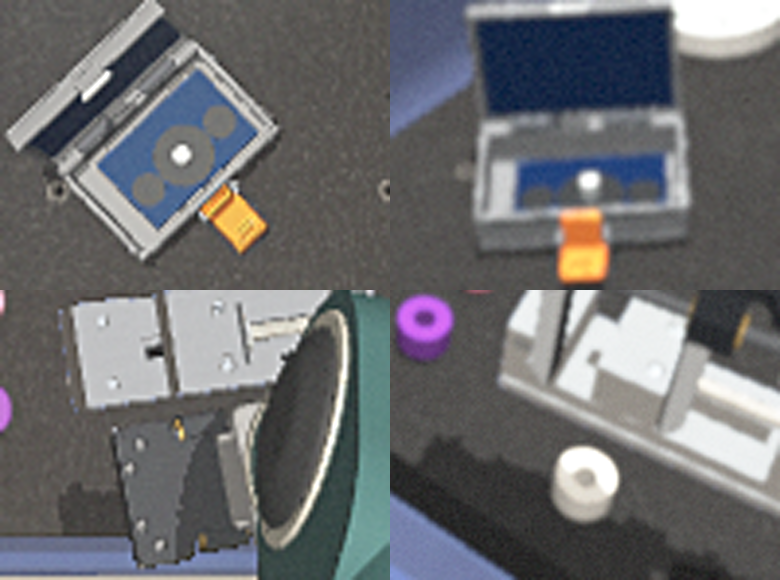

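The case is open, with the white post at crop (181,154) in the top view and (590,182) in the scene view. The ring stands clear below the gripper at crop (587,483). I descend on the ring and measure the post.

>>> {"method": "jog_arm", "body": {
  "increments": [
    [2, 0, 15, 0, 0.3, 0, 0.6],
    [2, 0, 35, 0, 0.3, 0, 0.6],
    [2, 0, 55, 0, 0.3, 0, 0.6],
    [2, 0, 70, 0, 0.3, 0, 0.6],
    [2, 0, 82, 0, 0.3, 0, 0.6],
    [2, 0, 90, 0, 0.3, 0, 0.6],
    [2, 0, 93, 0, 0.3, 0, 0.6],
    [2, 0, 94, 0, 0.3, 0, 0.6]
  ]
}}

```text
time_s: 6.8
ee_pos: [0.3924, -0.2092, 0.0235]
tcp_rot: [0.996, 0.089, -0.0, -0.0]
ft_force: [0.4, 0.2, 0.2]
grip_width: 0.0565
grasp_force: 0.0
```

Run:
```python
from h import *
st()
b=np.array([465,192]);t=np.radians(44.2);e=np.array([[np.cos(t),np.sin(t)],[-np.sin(t),np.cos(t)]])
for n,(u,v) in dict(top=(251,224),scene=(241,196)).items():
    c=dict(np.load(f"/tmp/{n}2.npz")); g=cv2.cvtColor(c["pixels"],cv2.COLOR_RGB2HSV)
    k=4 if n=="top" else 5
    S=c["pixels"][v-k:v+k+1,u-k:u+k+1].astype(int).min(2)
    W=np.clip(S-130,0,None).astype(float); vv,uu=np.mgrid[v-k:v+k+1,u-k:u+k+1]
    cu,cv=(W*uu).sum()/W.sum(),(W*vv).sum()/W.sum()
    p=w(c,cu,cv,.022 if n=="top" else .019)*1000; print(n,cu.round(1),cv.round(1),p.round(1),(e@(p[:2]-b)).round(1)); print(S)
```

```text
{'time_s': 6.8, 'q': [0.7385, 0.4551, -0.3687, 2.1785, 0.3038, 0.5561, -1.2493], 'ee_pos': [0.3924, -0.2092, 0.0235], 'tcp_rot': [0.9961, 0.0885, -0.0001, -0.0003], 'ft_force': [0.4359, 0.2259, 0.1996], 'grip_width': 0.0565, 'grasp_force': 0.0}
top 251.0 223.9 [462.6 185.   22. ] [-6.6 -3.3]
[[111 118 116 111 114 116 120 116 121]
 [117 117 114 108 102 103 111 111 119]
 [118 110 103 175 253 227 114 105 116]
 [114 105 178 240 255 255 187 115 117]
 [116 104 235 250 248 255 233 114 110]
 [115 105 185 255 255 255 180 105 114]
 [117 110 119 186 203 178  90 106 117]
 [118 115 111 108 126 100 103 117 118]
 [115 116 116 114 111 117 116 117 120]]
scene 240.6 195.8 [465.1 187.5  19. ] [-3.1 -3.3]
[[ 54  44  38  41  50  42  39  40  44  41  42]
 [ 35  31  30  44  49  53  50  51  35  37  41]
 [ 40  39  65 103 125 136 126  94  54  49  37]
 [ 44  57 124 188 228 239 225 160  86  62  57]
 [ 67  90 171 243 255 255 255 200 112  79  75]
 [ 76 101 174 249 255 255 254 192 113  83  81]
 [ 82  90 146 223 244 246 226 159 102  79  87]
 [ 82  78 116 162 189 186 164 126  94  84  80]
 [ 82  85  95 133 147 152 139 120  97  82  84]
 [ 82  88  93 118 132 135 125 103  87  81  85]
 [ 82  81  86  95 114 123 112 104 100  98 102]]
```

>>> {"method": "jog_arm", "body": {
  "increments": [
    [0, 0, 1, 0, 0, 0, 0.5],
    [0, 0, 1, 0, 0, 0, 0.42],
    [0, 0, 1, 0, 0, 0, 0.3],
    [0, 0, 1, 0, 0, 0, 0.2],
    [0, 0, 1, 0, 0, 0, 0],
    [0, 0, 1, 0, 0, 0, 0],
    [0, 0, 1, 0, 0, 0, 0],
    [0, 0, 1, 0, 0, 0, 0]
  ]
}}

```text
time_s: 7.6
ee_pos: [0.3923, -0.2095, 0.0226]
tcp_rot: [0.996, 0.088, -0.0, -0.0]
ft_force: [-0.2, -0.1, 6.6]
grip_width: 0.0322
grasp_force: 30.0
```

Run:
```python
from h import *
st(); go(438,160,120,44.2)
```

```text
{'time_s': 7.6, 'q': [0.7379, 0.4569, -0.3673, 2.1788, 0.3054, 0.5539, -1.2507], 'ee_pos': [0.3923, -0.2095, 0.0226], 'tcp_rot': [0.9961, 0.0882, -0.0, -0.0002], 'ft_force': [-0.2003, -0.0511, 6.5918], 'grip_width': 0.0322, 'grasp_force': 30.0025}
delta [ 109.9 -355.7  -97.2] turn [-2.000e-02 -0.000e+00 -3.408e+01]
```

>>> {"method": "jog_arm", "body": {
  "increments": [
    [0, 0, -8, 0, 0, 0, 0],
    [0, 0, -28, 0, 0, 0, 0],
    [0, 0, -58, 0, 0, 0, 0],
    [3, -10, -90, 0, 0, 0, 0],
    [12, -38, -115, 0, 0, -4, 0],
    [24, -78, -125, 0, 0, -9, 0],
    [37, -120, -125, 0, 0, -14, 0],
    [50, -162, -125, 0, 0, -20, 0]
  ]
}}

```text
time_s: 8.4
ee_pos: [0.4129, -0.0398, 0.1485]
tcp_rot: [0.965, 0.261, 0.0, 0.0]
ft_force: [1.0, -0.1, 0.1]
grip_width: 0.0315
grasp_force: 30.0
```

Run:
```python
from h import *
st(); go(463,185.5,120,44.2)
```

```text
{'time_s': 8.4, 'q': [0.6167, 0.1885, -0.6449, 2.1663, 0.1538, 0.829, -1.1658], 'ee_pos': [0.4129, -0.0398, 0.1485], 'tcp_rot': [0.9652, 0.2614, 0.0004, 0.0003], 'ft_force': [1.0255, -0.077, 0.1435], 'grip_width': 0.0315, 'grasp_force': 29.9986}
delta [ 156.9 -169.3   28.4] turn [  0.05  -0.03 -13.9 ]
```

Run:
```python
from h import *
c=cam("scene");p=np.array([.4129,-.0398,.135,1]);q=c["camera_from_world"]@p;k=c["camera_matrix"]@(q[:3]/q[2]);print(k)
u,v=int(k[0]),int(k[1])
a=cv2.resize(c["pixels"][v-50:v+50,u-50:u+50,::-1],(480,480),interpolation=2);cv2.imwrite("pics/held.png",a)
```

```text
[311.5106244 218.9222097   1.       ]
```

View pics/held.png

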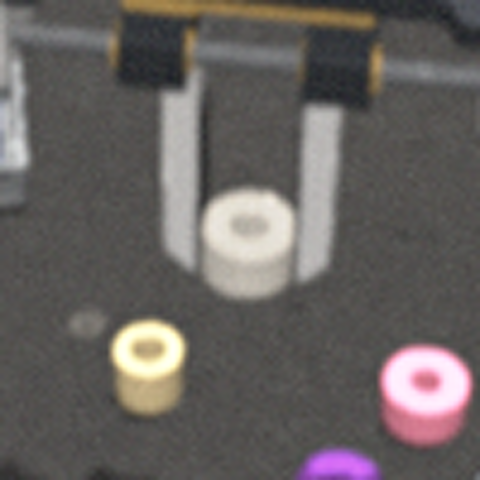

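The ring is held upright at the fingertips, its top face centred at crop (249,226). I check its offset from the TCP and go on.

Run:
```python
from h import *
c=dict(np.load("/tmp/scene2.npz")); p=w(c,312.9,215.1,.146)*1000; d=p[:2]-[412.9,-39.8]; a=np.radians(30.3); print(p.round(1),"off tool x,y",(d@[np.cos(a),np.sin(a)]).round(1),(d@[np.sin(a),-np.cos(a)]).round(1))
for uv in((330,262),): pass
# scene bias check: post (top view 462.6,185) and brass top
print(w(c,240.4,195.0,.022)*1000)
```

```text
[412.6 -42.6 146. ] off tool x,y -1.7 2.3
[464.50148619 187.21318333  22.        ]
```

>>> {"method": "jog_arm", "body": {
  "increments": [
    [20, -22, 0, 0, 0, -3, 0],
    [45, -49, 0, 0, 0, -6, 0],
    [70, -76, 0, 0, 0, -9, 0],
    [95, -103, 0, 0, 0, -12, 0],
    [117, -127, 0, 0, 0, -13.9, 0],
    [137, -148, 0, 0, 0, -13.9, 0],
    [151, -163, 3, 0, 0, -13.9, 0],
    [157, -169, 10, 0, 0, -13.9, 0]
  ]
}}

```text
time_s: 9.25
ee_pos: [0.4641, 0.1857, 0.1381]
tcp_rot: [0.927, 0.376, 0.0, -0.001]
ft_force: [-0.4, -1.1, -0.9]
grip_width: 0.032
grasp_force: 30.0
```

Run:
```python
from h import *
st(); go(463,185.5,50,44.2)
c=cam("scene");np.savez("/tmp/s3.npz",**c);cv2.imwrite("pics/over.png",cv2.resize(c["pixels"][110:230,180:310,::-1],(650,600),interpolation=2))
```

```text
{'time_s': 9.25, 'q': [0.1772, 0.3941, -0.7408, 1.9825, 0.3389, 0.8891, -1.5428], 'ee_pos': [0.4641, 0.1857, 0.1381], 'tcp_rot': [0.9267, 0.3757, 0.0004, -0.0006], 'ft_force': [-0.3778, -1.1259, -0.8854], 'grip_width': 0.032, 'grasp_force': 29.9997}
delta [-1.  -0.6 88.1] turn [-0.04 -0.07 -0.06]
```

View pics/over.png

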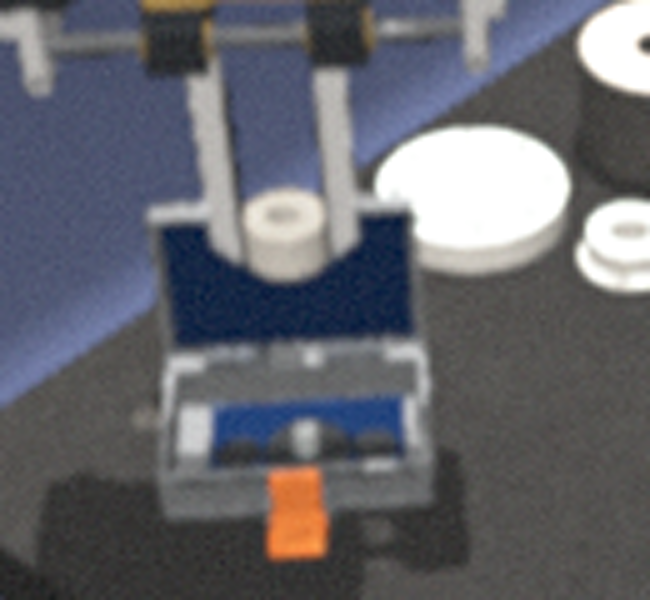

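The ring is upright above the open case at crop (284,214), with the post below it at crop (307,428). I work out the ring-to-post offset.

Run:
```python
from h import *
c=dict(np.load("/tmp/s3.npz")); a=np.radians(44.2)
# ring silhouette centre by brightness segmentation: bright/low-saturation near (237,157)
R=w(c,236.8,152.8,.1356)*1000; P=w(c,240.8,195.2,.022)*1000
off=R[:2]-[464.1,185.7]
tx=lambda d:(round(d@[np.cos(a),np.sin(a)],1),round(d@[np.sin(a),-np.cos(a)],1))
print("ring",R.round(1),"off tool",tx(off)); print("post",P.round(1),"post-ring tool",tx(P[:2]-R[:2]))
print("top-post - tcp tool",tx(np.array([462.6,185.0])-[464.1,185.7]))
```

```text
ring [464.6 182.8 135.6] off tool (np.float64(-1.7), np.float64(2.5))
post [464.6 186.1  22. ] post-ring tool (np.float64(2.3), np.float64(-2.4))
top-post - tcp tool (np.float64(-1.6), np.float64(-0.5))
```

>>> {"method": "jog_arm", "body": {
  "increments": [
    [0, -1, 10, 0, 0, 0, 0],
    [0, -1, 28, 0, 0, 0, 0],
    [0, -1, 46, 0, 0, 0, 0],
    [0, -1, 62, 0, 0, 0, 0],
    [0, -1, 76, 0, 0, 0, 0],
    [0, -1, 84, 0, 0, 0, 0],
    [0, -1, 89, 0, 0, 0, 0],
    [0, -1, 90, 0, 0, 0, 0]
  ]
}}

```text
time_s: 10.1
ee_pos: [0.4631, 0.1845, 0.0473]
tcp_rot: [0.927, 0.375, -0.0, -0.0]
ft_force: [0.7, 0.1, -0.2]
grip_width: 0.0317
grasp_force: 30.0
```

>>> {"method": "jog_arm", "body": {
  "increments": [
    [0, 0, 0.8, 0, 0, 0, 0],
    [0, 0, 1.4, 0, 0, 0, 0],
    [0, 0, 2, 0, 0, 0, 0],
    [0, 0, 2.5, 0, 0, 0, 0],
    [0, 0, 3, 0, 0, 0, 0],
    [0, 0, 3.5, 0, 0, 0, 0],
    [0, 0, 4, 0, 0, 0, 0],
    [0, 0, 4, 0, 0, 0, 0]
  ]
}}

```text
time_s: 10.9
ee_pos: [0.4633, 0.1846, 0.0438]
tcp_rot: [0.927, 0.375, 0.0, -0.0]
ft_force: [-0.2, -0.3, 4.9]
grip_width: 0.0318
grasp_force: 30.0
```

Run:
```python
from h import *
F=[]
for i in range(6):
    cam("top"); s=r.observe(); F.append(np.r_[s["ft_force"],s["ft_torque"]])
F=np.array(F);print(F.mean(0).round(3),F.std(0).round(3)); print(s["ee_pos"])
```

```text
[-0.44  -0.962  5.138 -0.167  0.128 -0.013] [0.692 0.34  0.338 0.023 0.043 0.036]
[0.46334744 0.18462698 0.04381153]
```

>>> {"method": "jog_arm", "body": {
  "increments": [
    [-0.5, 0, 0, 0, 0, 0, 0],
    [-1, 0, 0.1, 0, 0, 0, 0],
    [-1.5, 0, 0.1, 0, 0, 0, 0],
    [-2, 0, 0.2, 0, 0, 0, 0],
    [-2, 0, 0.4, 0, 0, 0, 0],
    [-2, 0, 0.6, 0, 0, 0, 0],
    [-2, 0, 0.8, 0, 0, 0, 0],
    [-2, 0, 0.8, 0, 0, 0, 0]
  ]
}}

```text
time_s: 12.0
ee_pos: [0.4624, 0.1837, 0.0434]
tcp_rot: [0.927, 0.375, 0.001, -0.0]
ft_force: [0.5, 2.5, 13.2]
grip_width: 0.0316
grasp_force: 30.0
```

>>> {"method": "jog_arm", "body": {
  "increments": [
    [0, -0.5, -0.6, 0, 0, 0, 0],
    [0, -1, -0.6, 0, 0, 0, 0],
    [0.4, -1, -0.6, 0, 0, 0, 0],
    [0.8, -1, -0.6, 0, 0, 0, 0],
    [1.2, -1, -0.6, 0, 0, 0, 0],
    [1.6, -1, -0.5, 0, 0, 0, 0],
    [2.0, -1, -0.5, 0, 0, 0, 0],
    [2.0, -1, -0.5, 0, 0, 0, 0]
  ]
}}

```text
time_s: 12.8
ee_pos: [0.462, 0.1853, 0.043]
tcp_rot: [0.927, 0.375, -0.0, -0.0]
ft_force: [-0.3, 2.5, -2.8]
grip_width: 0.0319
grasp_force: 30.0
```

>>> {"method": "jog_arm", "body": {
  "increments": [
    [-0.4, 0, 0.5, 0, 0, 0, 0],
    [-0.6, 0, 1, 0, 0, 0, 0],
    [-0.6, 0, 1.5, 0, 0, 0, 0],
    [-0.6, 0, 2, 0, 0, 0, 0],
    [-0.6, 0, 2.5, 0, 0, 0, 0],
    [-0.6, 0, 3, 0, 0, 0, 0],
    [-0.6, 0, 3.5, 0, 0, 0, 0],
    [-0.6, 0, 3.5, 0, 0, 0, 0]
  ]
}}

```text
time_s: 13.6
ee_pos: [0.4621, 0.1853, 0.0399]
tcp_rot: [0.927, 0.375, 0.0, -0.001]
ft_force: [0.4, 5.3, 1.3]
grip_width: 0.0322
grasp_force: 30.0
```

The bore is over the post. I relax the side force and carry on down.

>>> {"method": "jog_arm", "body": {
  "increments": [
    [0.3, -0.3, 0, 0, 0, 0, 0],
    [0.5, -0.5, 1, 0, 0, 0, 0],
    [0.5, -0.5, 2, 0, 0, 0, 0],
    [0.5, -0.5, 3, 0, 0, 0, 0],
    [0.5, -0.5, 4, 0, 0, 0, 0],
    [0.5, -0.5, 5, 0, 0, 0, 0],
    [0.5, -0.5, 6, 0, 0, 0, 0],
    [0.5, -0.5, 6, 0, 0, 0, 0]
  ]
}}

```text
time_s: 14.4
ee_pos: [0.462, 0.1856, 0.0337]
tcp_rot: [0.927, 0.375, -0.0, -0.0]
ft_force: [0.5, 4.3, -1.7]
grip_width: 0.0316
grasp_force: 30.0
```

>>> {"method": "jog_arm", "body": {
  "increments": [
    [0.5, -0.5, 0.3, 0, 0, 0, 0],
    [0.5, -0.5, 0.6, 0, 0, 0, 0],
    [0.5, -0.5, 0.9, 0, 0, 0, 0],
    [0.5, -0.5, 1.2, 0, 0, 0, 0],
    [0.5, -0.5, 1.5, 0, 0, 0, 0],
    [0.5, -0.5, 1.7, 0, 0, 0, 0],
    [0.5, -0.5, 1.9, 0, 0, 0, 0],
    [0.5, -0.5, 1.9, 0, 0, 0, 0]
  ]
}}

```text
time_s: 15.2
ee_pos: [0.462, 0.186, 0.0324]
tcp_rot: [0.927, 0.375, -0.0, 0.0]
ft_force: [-6.1, -3.8, 18.0]
grip_width: 0.0316
grasp_force: 30.0
```

Seated at z = 32.4 mm, right where the padding should be. I ease off, then release.

>>> {"method": "jog_arm", "body": {
  "increments": [
    [0, 0, -0.8, 0, 0, 0, 0],
    [0, 0, -0.8, 0, 0, 0, 0.4],
    [0, 0, -0.8, 0, 0, 0, 0.46],
    [0, 0, -0.8, 0, 0, 0, 0.5],
    [0, 0, -0.8, 0, 0, 0, 0.5],
    [0, 0, -0.8, 0, 0, 0, 0.5],
    [0, 0, -0.8, 0, 0, 0, 0.5],
    [0, 0, -0.8, 0, 0, 0, 0.5]
  ]
}}

```text
time_s: 16.0
ee_pos: [0.4621, 0.1863, 0.0327]
tcp_rot: [0.927, 0.375, -0.0, -0.0]
ft_force: [-0.6, 0.3, -0.3]
grip_width: 0.0469
grasp_force: 0.0
```

>>> {"method": "jog_arm", "body": {
  "increments": [
    [0, 0, -3, 0, 0, 0, 0.5],
    [0, 0, -10, 0, 0, 0, 0.5],
    [0, 0, -22, 0, 0, 0, 0.5],
    [0, 0, -40, 0, 0, 0, 0.5],
    [0, 0, -65, 0, 0, 0, 0.5],
    [0, 0, -95, 0, 0, 0, 0.5],
    [-30, 0, -125, 0, 0, 0, 0.3],
    [-60, 0, -155, 0, 0, 0, 0]
  ]
}}

```text
time_s: 16.8
ee_pos: [0.4181, 0.1447, 0.1892]
tcp_rot: [0.927, 0.375, -0.0, -0.001]
ft_force: [0.6, -1.2, 1.4]
grip_width: 0.0347
grasp_force: 0.0
```

Run:
```python
from h import *
st()
c=cam("scene");np.savez("/tmp/s4.npz",**c);cv2.imwrite("pics/seated.png",cv2.resize(c["pixels"][140:240,180:300,::-1],(720,600),interpolation=2))
X=cloud(c)*1000
b=np.array([465,192]);t=np.radians(44.2);e=np.array([[np.cos(t),np.sin(t)],[-np.sin(t),np.cos(t)]])
q=X.copy();q[...,:2]=(X[...,:2]-b)@e.T
m=(abs(q[...,0]+6)<20)&(abs(q[...,1])<28)&(q[...,2]>26)&(q[...,2]<60);z=q[m];print("ring top",m.sum(),z.mean(0).round(1),np.percentile(z[:,2],[10,50,90,99]).round(1))
A=np.c_[z[:,:2],np.ones(len(z))];print("plane tilt",np.linalg.lstsq(A,z[:,2],rcond=None)[0].round(3))
m=(abs(q[...,1])<60)&(q[...,0]>30)&(q[...,0]<75)&(q[...,2]>85)&(q[...,2]<100);z=q[m];print("lid top",z.mean(0).round(1),z.min(0).round(1),z.max(0).round(1))
```

```text
{'time_s': 16.8, 'q': [0.3432, 0.2029, -0.8181, 2.0626, 0.1806, 0.947, -1.3718], 'ee_pos': [0.4181, 0.1447, 0.1892], 'tcp_rot': [0.9268, 0.3755, -0.0, -0.0007], 'ft_force': [0.5586, -1.1742, 1.4461], 'grip_width': 0.0347, 'grasp_force': 0.0}
ring top 140 [-9.6 -3.8 29.8] [27.8 30.  31.5 33.2]
plane tilt [ 2.8000e-02 -2.0000e-03  3.0038e+01]
lid top [52.3 -3.9 92.4] [ 41.9 -55.1  85.2] [62.3 55.9 99.6]
```

View pics/seated.png

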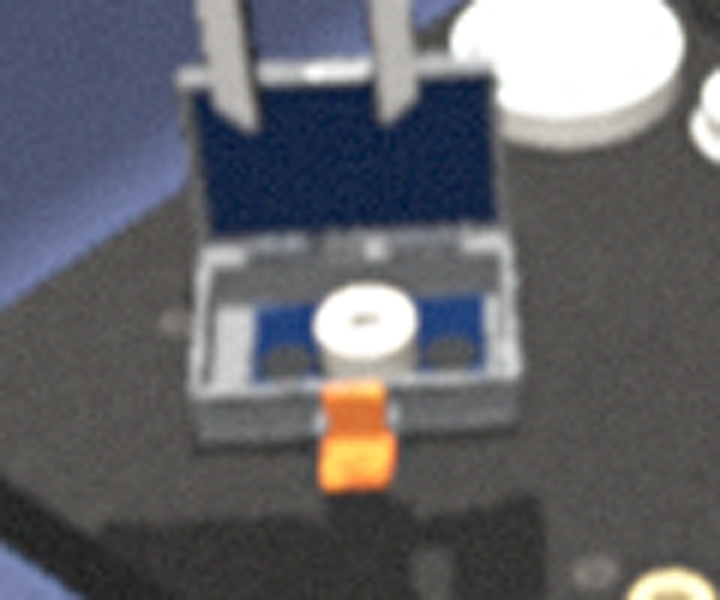

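The ring sits flat on the padding (top at 30 mm, no tilt) and the fingers are clear. Before going behind the lid I check the space there.

Run:
```python
from h import *
c=dict(np.load("/tmp/top1.npz"));X=cloud(c)*1000
for y in range(280,480,20):
    m=(abs(X[...,1]-y)<10)&(X[...,0]>350)&(X[...,0]<650); print(y,m.sum(),np.percentile(X[m][:,2],[5,50,98]).round(0) if m.sum() else "")
m=(X[...,2]>120)&(X[...,0]>350)&(X[...,1]>0)&(X[...,1]<300)&(X[...,0]<800); z=X[m]; print(m.sum(), z.min(0) if m.sum() else "",z.max(0) if m.sum() else "")
go(523.8,249.2,150,44.2); go(523.8,249.2,150,90)
```

```text
280 1065 [-3.  1. 24.]
300 1054 [-3.  1.  5.]
320 501 [-4.  0.  5.]
340 438 [-93. -88. -83.]
360 1075 [-89. -82. -73.]
380 1204 [-76. -68. -54.]
400 3803 [-54.  13. 103.]
420 4043 [100. 162. 434.]
440 19625 [183. 402. 503.]
460 2252 [474. 501. 504.]
16681 [3.96045621e+02 3.10137710e-03 1.73548829e+02] [ 668.85675296  125.1485746  1174.86290916]
delta [151.   -2.5  43.1] turn [ 0.18 -0.09 -0.15]
delta [151.   -2.5  43.1] turn [ 2.100e-01 -1.000e-02 -4.595e+01]
```

>>> {"method": "jog_arm", "body": {
  "increments": [
    [15, 0, 0, 0, 0, 0, 0],
    [45, -1, 0, 0, 0, 0, 0],
    [78, -2, 0, 0, 0, 0, 0],
    [110, -3, 0, 0, 0, 0, 0],
    [138, -3, 0, 0, 0, 0, 0],
    [151, -3, 10, 0, 0, 0, 0],
    [151, -3, 30, 0, 0, 0, 0],
    [151, -3, 45, 0, 0, 0, 0]
  ]
}}

```text
time_s: 17.65
ee_pos: [0.5253, 0.2519, 0.1425]
tcp_rot: [0.927, 0.375, -0.0, -0.001]
ft_force: [0.6, -0.1, 0.2]
grip_width: 0.0006
grasp_force: 0.0
```

```bash
cat >> h.py <<'E'
def case(x,y,ztip): # case frame mm -> go()
    t=np.radians(44.2); go(465+x*np.cos(t)-y*np.sin(t),192+x*np.sin(t)+y*np.cos(t),ztip+19,44.2)
E
python3 - <<'E'
from h import *
st(); case(82,0,80)
E
```

```text
{'time_s': 17.65, 'q': [0.0549, 0.5359, -0.73, 1.7779, 0.4184, 0.9891, -1.6425], 'ee_pos': [0.5253, 0.2519, 0.1425], 'tcp_rot': [0.927, 0.375, -0.0001, -0.0005], 'ft_force': [0.5884, -0.0892, 0.2439], 'grip_width': 0.0006, 'grasp_force': 0.0}
delta [-3.   0.9 43.5] turn [-0.06 -0.02 -0.15]
```

>>> {"method": "jog_arm", "body": {
  "increments": [
    [0, 1, 12, 0, 0, 0, 0],
    [0, 1, 28, 0, 0, 0, 0],
    [0, 1, 40, 0, 0, 0, 0],
    [0, 1, 43, 0, 0, 0, 0],
    [-4, 1, 43, 0, 0, 0, 0],
    [-8, 1, 43, 0, 0, 0, 0],
    [-12, 1, 43, 0, 0, 0, 0],
    [-16, 1, 43, 0, 0, 0, 0]
  ]
}}

```text
time_s: 18.45
ee_pos: [0.5146, 0.2396, 0.1003]
tcp_rot: [0.927, 0.375, 0.0, -0.0]
ft_force: [1.3, -0.5, 0.5]
grip_width: 0.0005
grasp_force: 0.5
```

Run:
```python
from h import *
st()
s=r.observe();P=lambda t,s=64:(35-s*np.cos(t)+14*np.sin(t)+8,26+s*np.sin(t)+14*np.cos(t))
for t in np.arange(1.6,-.01,-.1): print(round(t,1),end=" ");x,z=P(t); case(x,0,z)
```

```text
{'time_s': 18.45, 'q': [0.052, 0.5664, -0.7035, 1.844, 0.4589, 0.8989, -1.6698], 'ee_pos': [0.5146, 0.2396, 0.1003], 'tcp_rot': [0.9271, 0.3748, 0.0004, -0.0003], 'ft_force': [1.2819, -0.5242, 0.5178], 'grip_width': 0.0005, 'grasp_force': 0.4515}
1.6 delta [-9.9 -0.4 -8.3] turn [-0.02 -0.05 -0.18]
1.5 delta [-16.3  -0.4  -9.6] turn [-0.02 -0.05 -0.18]
1.4 delta [-22.9  -0.4 -10.2] turn [-0.02 -0.05 -0.18]
1.3 delta [-29.4  -0.4 -10.2] turn [-0.02 -0.05 -0.18]
1.2 delta [-35.9  -0.3  -9.5] turn [-0.02 -0.05 -0.18]
1.1 delta [-42.3  -0.3  -8.2] turn [-0.02 -0.05 -0.18]
1.0 delta [-48.6  -0.3  -6.2] turn [-0.02 -0.05 -0.18]
0.9 delta [-54.6  -0.3  -3.6] turn [-0.02 -0.05 -0.18]
0.8 delta [-60.3  -0.3  -0.5] turn [-0.02 -0.05 -0.18]
0.7 delta [-65.7  -0.3   3.3] turn [-0.02 -0.05 -0.18]
0.6 delta [-70.7  -0.2   7.5] turn [-0.02 -0.05 -0.18]
0.5 delta [-75.2  -0.2  12.2] turn [-0.02 -0.05 -0.18]
0.4 delta [-79.3  -0.2  17.4] turn [-0.02 -0.05 -0.18]
0.3 delta [-82.8  -0.2  22.9] turn [-0.02 -0.05 -0.18]
0.2 delta [-85.8  -0.2  28.8] turn [-0.02 -0.05 -0.18]
0.1 delta [-88.1  -0.2  34.9] turn [-0.02 -0.05 -0.18]
-0.0 delta [-89.8  -0.2  41.2] turn [-0.02 -0.05 -0.18]
```

>>> {"method": "jog_arm", "body": {
  "increments": [
    [-7, 0, -6, 0, 0, 0, 0],
    [-14, 0, -9, 0, 0, 0, 0],
    [-21, 0, -10, 0, 0, 0, 0],
    [-28, 0, -10, 0, 0, 0, 0],
    [-35, 0, -9, 0, 0, 0, 0],
    [-42, 0, -8, 0, 0, 0, 0],
    [-48, 0, -6, 0, 0, 0, 0],
    [-53, 0, -4, 0, 0, 0, 0]
  ]
}}

```text
time_s: 19.25
ee_pos: [0.4761, 0.2025, 0.1035]
tcp_rot: [0.927, 0.375, -0.0, -0.0]
ft_force: [-0.5, -0.4, -0.9]
grip_width: 0.0005
grasp_force: 0.4
```

```bash
cat >> h.py <<'E'
def lid():
    c=cam("scene");q=cloud(c)*1000;t=np.radians(44.2);e=np.array([[np.cos(t),np.sin(t)],[-np.sin(t),np.cos(t)]])
    q[...,:2]=(q[...,:2]-[465,192])@e.T
    m=(abs(q[...,1])<52)&(abs(q[...,1])>24)&(q[...,0]>-45)&(q[...,0]<66)&(q[...,2]>36)&(q[...,2]<102);z=q[m]
    print("lid",m.sum(),np.percentile(z[:,2],[50,98]).round(1),"xmin",np.percentile(z[:,0],[2,50]).round(1))
E
python3 - <<'E'
from h import *
st();lid()
case(1.9,0,76.2);case(-23,0,57)
E
```

```text
{'time_s': 19.25, 'q': [0.1311, 0.4849, -0.7302, 1.9639, 0.4256, 0.8503, -1.6319], 'ee_pos': [0.4761, 0.2025, 0.1035], 'tcp_rot': [0.9271, 0.3748, -0.0001, -0.0003], 'ft_force': [-0.4541, -0.4261, -0.8792], 'grip_width': 0.0005, 'grasp_force': 0.4069}
lid 249 [85.  90.7] xmin [-10.3  -2.1]
delta [-12.7  -0.1   7.9] turn [-0.05  0.05 -0.18]
delta [-37.6  -0.   27.2] turn [-0.05  0.05 -0.18]
```

>>> {"method": "jog_arm", "body": {
  "increments": [
    [-6, 0, 3, 0, 0, 0, 0],
    [-11, 0, 7, 0, 0, 0, 0],
    [-16, 0, 11, 0, 0, 0, 0],
    [-20.5, 0, 16, 0, 0, 0, 0],
    [-24.5, 0, 21, 0, 0, 0, 0],
    [-28, 0, 26.5, 0, 0, 0, 0],
    [-30, 0, 30, 0, 0, 0, 0],
    [-31, 0, 32, 0, 0, 0, 0]
  ]
}}

```text
time_s: 20.1
ee_pos: [0.454, 0.1813, 0.0713]
tcp_rot: [0.927, 0.375, -0.0, -0.0]
ft_force: [-0.1, 0.3, 1.9]
grip_width: 0.0003
grasp_force: 0.5
```

Run:
```python
from h import *
st();lid()
case(-23,0,46);case(-24,0,40)
```

```text
{'time_s': 20.1, 'q': [0.143, 0.4921, -0.7068, 2.0493, 0.4601, 0.7602, -1.6495], 'ee_pos': [0.454, 0.1813, 0.0713], 'tcp_rot': [0.9271, 0.3748, -0.0003, -0.0004], 'ft_force': [-0.0501, 0.3259, 1.9181], 'grip_width': 0.0003, 'grasp_force': 0.5205}
lid 585 [47.7 54.5] xmin [-35.5 -11.4]
delta [-7.6  0.   6.3] turn [-0.05  0.01 -0.17]
delta [-8.6  0.  12.3] turn [-0.05  0.01 -0.17]
```

>>> {"method": "jog_arm", "body": {
  "increments": [
    [-3, 0, 1, 0, 0, 0, 0],
    [-6, 0, 2.5, 0, 0, 0, 0],
    [-8, 0, 4, 0, 0, 0, 0],
    [-8.5, 0, 5.5, 0, 0, 0, 0],
    [-8.5, 0, 7, 0, 0, 0, 0],
    [-8.5, 0, 8, 0, 0, 0, 0],
    [-8.5, 0, 9, 0, 0, 0, 0],
    [-8.5, 0, 10, 0, 0, 0, 0]
  ]
}}

```text
time_s: 20.95
ee_pos: [0.4478, 0.1751, 0.0617]
tcp_rot: [0.927, 0.375, -0.0, -0.0]
ft_force: [-2.7, -2.1, 5.6]
grip_width: 0.0001
grasp_force: 2.5
```

>>> {"method": "jog_arm", "body": {
  "increments": [
    [0, 0, 0.4, 0, 0, 0, 0],
    [0, 0, 0.8, 0, 0, 0, 0],
    [0, 0, 1.2, 0, 0, 0, 0],
    [0, 0, 1.5, 0, 0, 0, 0],
    [0, 0, 1.8, 0, 0, 0, 0],
    [0, 0, 2.1, 0, 0, 0, 0],
    [0, 0, 2.3, 0, 0, 0, 0],
    [0, 0, 2.3, 0, 0, 0, 0]
  ]
}}

```text
time_s: 21.75
ee_pos: [0.4481, 0.1756, 0.0594]
tcp_rot: [0.927, 0.375, -0.0, -0.0]
ft_force: [0.4, 0.3, 1.1]
grip_width: 0.0002
grasp_force: 0.2
```

Run:
```python
from h import *
st();lid()
```

```text
{'time_s': 21.75, 'q': [0.1407, 0.5006, -0.694, 2.073, 0.4778, 0.729, -1.6608], 'ee_pos': [0.4481, 0.1756, 0.0594], 'tcp_rot': [0.9271, 0.3748, -0.0, -0.0004], 'ft_force': [0.3512, 0.3311, 1.1258], 'grip_width': 0.0002, 'grasp_force': 0.2378}
lid 646 [40.4 42.8] xmin [-37.5  -5.3]
```

The hook snapped over (force fell to 1 N). I press a hair further to bring the lid to 0.

>>> {"method": "jog_arm", "body": {
  "increments": [
    [0, 0, 0.3, 0, 0, 0, 0],
    [0, 0, 0.5, 0, 0, 0, 0],
    [0, 0, 0.7, 0, 0, 0, 0],
    [0, 0, 0.9, 0, 0, 0, 0],
    [0, 0, 1.0, 0, 0, 0, 0],
    [0, 0, 1.0, 0, 0, 0, 0],
    [0, 0, 1.0, 0, 0, 0, 0],
    [0, 0, 1.0, 0, 0, 0, 0]
  ]
}}

```text
time_s: 22.6
ee_pos: [0.448, 0.1755, 0.0585]
tcp_rot: [0.927, 0.375, -0.0, -0.0]
ft_force: [-2.2, -1.1, 2.9]
grip_width: 0.0004
grasp_force: 1.7
```

>>> {"method": "jog_arm", "body": {
  "increments": [
    [0, 0, -2, 0, 0, 0, 0],
    [0, 0, -8, 0, 0, 0, 0],
    [0, 0, -20, 0, 0, 0, 0],
    [0, 0, -40, 0, 0, 0, 0],
    [0, 0, -65, 0, 0, 0, 0],
    [-10, 10, -90, 0, 0, 0, 0],
    [-30, 30, -115, 0, 0, 0, 0],
    [-50, 50, -130, 0, 0, 0, 0]
  ]
}}

```text
time_s: 23.4
ee_pos: [0.4472, 0.1046, 0.1909]
tcp_rot: [0.927, 0.376, 0.001, -0.0]
ft_force: [0.7, 0.3, -0.4]
grip_width: 0.0006
grasp_force: 0.0
```

>>> {"method": "jog_arm", "body": {
  "increments": [
    [-20, 30, 0, 0, 0, 0, 0],
    [-40, 60, 0, 0, 0, 0, 0],
    [-60, 90, 0, 0, 0, 0, 0],
    [-75, 115, 0, 0, 0, 0, 0],
    [-80, 125, 0, 0, 0, 0, 0],
    [-80, 125, 0, 0, 0, 0, 0],
    [-80, 125, 0, 0, 0, 0, 0],
    [-80, 125, 0, 0, 0, 0, 0]
  ]
}}

```text
time_s: 24.2
ee_pos: [0.4761, -0.0392, 0.1885]
tcp_rot: [0.927, 0.376, 0.0, -0.0]
ft_force: [-0.8, -0.3, 0.2]
grip_width: 0.0005
grasp_force: 0.0
```

Run:
```python
from h import *
st();lid()
c=cam("scene");cv2.imwrite("pics/end.png",cv2.resize(c["pixels"][120:300,170:450,::-1],(784,504),interpolation=2))
```

```text
{'time_s': 24.2, 'q': [0.6643, 0.2665, -0.738, 1.9875, 0.2162, 0.9661, -0.9804], 'ee_pos': [0.4761, -0.0392, 0.1885], 'tcp_rot': [0.9267, 0.3758, 0.0, -0.0004], 'ft_force': [-0.8372, -0.3387, 0.2056], 'grip_width': 0.0005, 'grasp_force': 0.0}
lid 650 [40.5 42.9] xmin [-37.2  -5.8]
```

View pics/end.png

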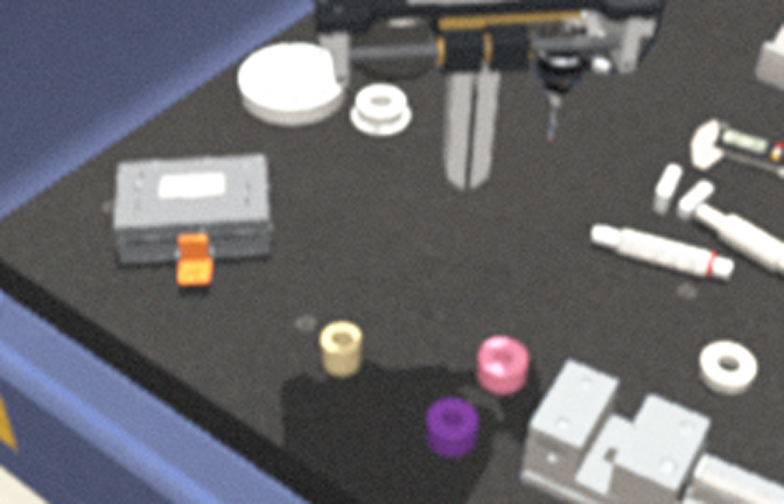

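The case is shut and latched at crop (193,205), both bushes are where they were, and the arm touches nothing.

```bash
python3 -c "from bench import r; print(r.hand_in())"
```

```text
the job is handed in; nothing more can be done
None
```

The steel ring is back in its case, flat on the padding over the post, with the lid latched shut and both bushes untouched; I handed in at about 24 s. It was not all gentle: the thumb tab was pushed onto its stop at about 23 N, and the ring was pressed to 13 N on the post and 18 N when seated.

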